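# Set out the check pieces in a row on the setting rail

## Task

Set out the check pieces for the measuring arm along the middle line of the aluminium rail: the flat block in the middle, halfway between the white reference sphere and the fixture pin, with the ring gauge lying flat and centred on top of it. The flanged sleeve goes upright halfway between the block and the sphere, and the V-block, notch up, halfway between the block and the pin (the order is free). Leave the torch and the black T-handle key as they are.

Things in the scene. Friction and masses are not known exactly. Their poses are not given: they have to be found in the camera images.
- rail: Flat aluminium bar, 70 wide x 460 long x 10 high, fixed to the table. Origin at the centre of its underside, on the table; y runs along its length, x across it, z up. Its top is 10 mm above the origin.
- sphere: White ceramic ball (26 dia) on a slim stem and a round metal foot (49 dia), 84 high in all, fixed upright on the rail's middle line near one end, 190 mm from the rail's centre; at either end. (Another such sphere stands farther back, off the rail: not meant.) Origin at the centre of the foot's underside, z up.
- pin: Fixture pin: steel shank 16 dia standing on a knurled black foot 27 dia, 52 high in all, fixed upright on the rail's middle line near the other end, 190 mm from the rail's centre. Origin at the centre of the foot's underside, z up.
- block_c (a point): Centre of the loose flat ground steel block, 35 (x) x 60 (y) x 20 (z) high, lying on the table, with one small dark hole (near the table's front edge, like the ring, sleeve and V-block; blocks at the far left back are not meant). Handy grip: across x, 35 mm.
- ring_c (a point): Centre of the loose setting ring gauge, a thick steel ring 65 outside diameter, bore about 30, 18 high, with a dark band round it, lying flat on the table; z is its axis, half-way up. Grip it across the outside, 65 mm: the fingers cannot enter the bore.
- sleeve_c (a point): Centre of the loose turned steel sleeve bushing standing upright on its flange: flange 41 dia at the bottom, the body above tapering slightly narrower, 52 high, hole in its top; z is its axis, point half-way up.
- vblock_c (a point): Centre (half-way up) of the loose ground steel V-block, 45 (x) x 50 (y) x 35 (z) high, V notch on top running along x. Handy grip: across y, its two plain side faces, 50 mm apart.
- torch: Dark grey pocket torch standing on end behind the rail, 29 dia x 113 high; bystander, leave alone. Origin at the centre of its underside.
- tkey: Black T-handle hex key lying on the table at the left, 73 x 134 x 15 high; bystander, leave alone. Origin at the centre of its underside.
There are look-alikes about, which are no part of the job. What is shaped like the part that bears block_c but blue is not meant. Leave any brown look-alike of the part that bears sleeve_c alone.

How it is judged:
At the end, for the whole second after the job is handed in: All level, still, resting on their supports (4 mm). Block, sleeve, V-block within 15 mm of the rail's middle line; block within 15 mm of its centre; ring centred on block within 10 mm; sleeve 80-110 mm from sphere, V-block 80-110 mm from pin, both under 125 mm from block (z of block_c in the frame of rail between 0.016 and 0.024 m and angle between each of block_c, ring_c, sleeve_c, vblock_c's own z axis and vertical below 0.1 rad and x of block_c in the frame of rail between -0.015 and 0.015 m and z of ring_c in the frame of rail between 0.035 and 0.043 m and z of sleeve_c in the frame of rail between 0.032 and 0.04 m and x of sleeve_c in the frame of rail between -0.015 and 0.015 m and z of vblock_c in the frame of rail between 0.0235 and 0.0315 m and x of vblock_c in the frame of rail between -0.015 and 0.015 m and y of block_c in the frame of rail between -0.015 and 0.015 m and horizontal distance between ring_c and block_c below 0.01 m and horizontal distance between sleeve_c and sphere between 0.08 and 0.11 m and horizontal distance between each of sleeve_c, vblock_c and block_c below 0.125 m and horizontal distance between vblock_c and pin between 0.08 and 0.11 m and linear speed of each of block, ring, sleeve, vblock below 0.01 m/s); the robot touches nothing.
It fails at once if the torch is knocked over (angle between torch's own z axis and vertical above 0.4 rad).
It fails at once if the torch is moved more than 20 mm (distance of torch from where it was at the start of the episode above 0.02 m).
It fails at once if the T-handle key is moved more than 20 mm (distance of tkey from where it was at the start of the episode above 0.02 m).
It also fails if it takes over 112 s, if anything falls off the work surface, if the arm or the gripper's body presses on something with over 40 N, if the wrist force passes 120 N, or if a joint passes its speed limit or range.

## Robot

A 6-joint arm with a two-finger parallel gripper is mounted at the origin on a cart in front of the work surface, level with it; the furniture and walls round the work are solid. World frame = base frame: x ahead of the robot, y to its left, z up, the work surface at z = 0. Lengths are in m, angles in rad, forces in N, time in s.
With the tool pointing down it reaches from about 0.425 to 1.125 m from the base axis. Payload 14.9 kg.
Tool frame: the origin (TCP) lies midway between the tips of the shut fingers; the grasp point (between the pads) lies 19 mm behind it; z points along the fingers, y is the line along which they close (so a half turn about z gives the same grasp; the last joint's range is limited). The gripper opens to 91 mm and grips with 3 to 60 N. Pads are 32 mm wide; open, the fingers measure 118 mm over their backs; the gripper's body (76 mm by 178 mm) begins 60 mm behind the grasp point.
Start: joints at [-1.203, 0.379, 1.734, -0, 1.028, -0.033], TCP at [0.273, -0.645, 0.214] pointing down, gripper open.
Joint ranges: [-2.77, 2.77], [-0.74, 2.19], [0, 2.66], [-1.06, 4.2], [0.31, 2.87], [-3.08, 3.08]. Speed limits (rad/s): [1.89, 1.89, 2.39, 3.14, 3.14, 3.14].

## Interface

Orientations are given as a unit quaternion [x, y, z, w].
In Python, from rig import manip gives the robot as it stands. The module is installed in compiled form; this text tells all that it offers. Calls block until the motion is done:
- manip.goto(position, orientation): joint-space move of the TCP to a pose.
- manip.move_l(position, feed=0.15, rot=None, contact_N=None): straight line of the TCP; rot=None keeps the orientation; feed is the mean speed in m/s. With contact_N (N) it stops when the force on the tool has changed by that much, and returns True; else False.
- manip.goto_joints(angles): joint-space move.
- manip.command_gripper(opening, grip_force=None): finger opening in m; grip_force is the grip in N (None keeps the last); returns when the fingers have stopped.
- manip.sleep(seconds).
- manip.inverse_kinematics(position, orientation): joint angles nearest the present ones, or None.
- manip.get_obs(): the state.
- manip.read_camera(name): name is "scene" or "top" or "wrist"; returns (picture, depth): 400x640x3 uint8, red, green, blue; 400x640 float32, m along the optical axis (not along the pixel's ray), 0 where there is no reading.
- manip.camera_model(name): a dict with "fx", "fy", "cx", "cy" (pixels), "k1" (the pictures are not rectified: a ray, as slopes to the right and down, at radius r is drawn at 1 + k1 r^2 times it, then the intrinsics apply), "xyz" and "orientation" of the camera in the world; the wrist camera has in their place "hand_eye" (4x4, takes a point from camera to tool coordinates, whose origin is the TCP and whose axes are the flange's). Camera axes: x right, y down, z forward; pixel columns grow to the right and rows downward; lengths in m; the calibration is good to about 2 mm. A picture is of the moment at which its call begins: read the wrist's pose just before it. camera_model takes no time and is no camera call.
A pose or a line that the arm cannot do raises manip.IKError and nothing moves.
- manip.hand_in(): hands the job in; it is judged then, once.
The state is a dict: "clock": time; "joint_positions": joint angles; "dq": joint speeds; "joint_torque": joint torques, N m; "eef_pos": TCP position; "orientation": TCP orientation; "ft_force": force on the tool from outside, world axes, zero at the start; "moment": the same for the moment, N m; "finger_gap": finger opening in m; "gripper_force": force on a finger pad.
Only numpy, scipy, OpenCV 4.12 (cv2) and the standard library are available. Lean on these libraries where they do the work, as an engineer would, in place of code of your own. Each camera call takes 0.05 s, during which the arm holds its last target. There are 200 camera calls.

## Working session

There is one attempt and no reset: what is moved stays moved. The work goes in short steps, each a Python script; the robot and the scene stay as the last script left them, time stands still between calls to the robot, and variables do not carry over. Pictures are saved under pics/ and viewed, at most 14 in all, crops included, and the job is handed in when it is done.

```bash
mkdir -p pics; cat > h.py <<'E'
import numpy as np, cv2
from rig import manip
from scipy.spatial.transform import Rotation as R
def snap(name):
    o=manip.get_obs(); im,d=manip.read_camera(name); m=manip.camera_model(name)
    if name=="wrist":
        T=np.eye(4);T[:3,:3]=R.from_quat(o["orientation"]).as_matrix();T[:3,3]=o["eef_pos"]
        T=T@np.array(m["hand_eye"])
    else:
        T=np.eye(4);T[:3,:3]=R.from_quat(m["orientation"]).as_matrix();T[:3,3]=m["xyz"]
    return im,d,m,T
def slopes(m,uv):
    p=(np.asarray(uv,float).reshape(-1,2)-[m["cx"],m["cy"]])/[m["fx"],m["fy"]]
    q=p.copy()
    for _ in range(20): q=p/(1+m["k1"]*(q**2).sum(1,keepdims=True))
    return q
def onplane(m,T,uv,z):
    q=slopes(m,uv); r=np.c_[q,np.ones(len(q))]@T[:3,:3].T
    return T[:3,3]+r*((z-T[2,3])/r[:,2])[:,None]
def cloud(d,m,T):
    v,u=np.indices(d.shape); q=slopes(m,np.c_[u.ravel(),v.ravel()])
    P=np.c_[q,np.ones(len(q))]*d.reshape(-1,1)
    P=P@T[:3,:3].T+T[:3,3]; P[d.ravel()==0]=np.nan
    return P.reshape(d.shape+(3,))
def save(im,n): cv2.imwrite(f"pics/{n}.png",im[:,:,::-1])
E
python3 - <<'E'
from h import *
for n in("top","scene"):
    im,d,m,T=snap(n); save(im,n+"1"); np.savez(n+"1.npz",im=im,d=d,T=T); print(n,T[:3].round(3).tolist(),m["fx"],m["k1"],(d>0).mean())
o=manip.get_obs();print(o["orientation"],o["clock"],o["finger_gap"])
E
```

```text
top [[0.011, -0.997, 0.082, 0.485], [-1.0, -0.01, 0.006, 0.068], [-0.005, -0.083, -0.997, 1.372]] 440.903155189578 0.01459449835572693 0.995984375
scene [[-0.534, -0.654, 0.536, 0.022], [-0.845, 0.404, -0.349, 0.445], [0.012, -0.639, -0.769, 0.905]] 382.48688937035496 -0.05176588626271595 0.996015625
[ 9.79986589e-01  1.99062897e-01 -6.78846185e-05 -4.92863558e-04] 0.1 0.09123451039822758
```

View pics/top1.png

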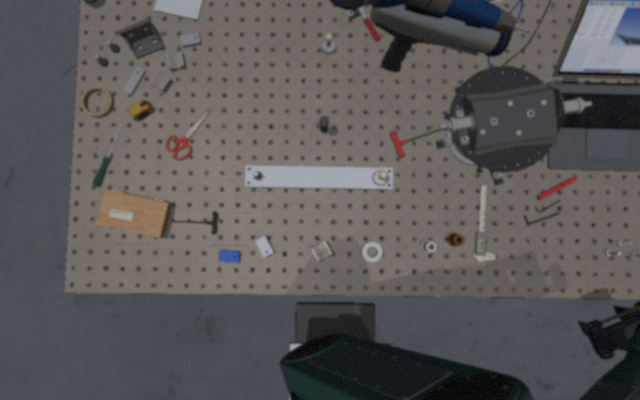

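View pics/scene1.png

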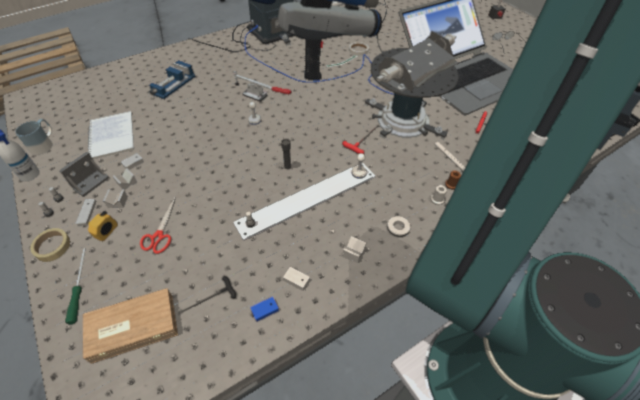

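Top view: the block is at (264,246), V-block at (320,250), ring at (372,252) and sleeve at (431,246), with the brown look-alike at (455,240). The rail runs from (245,177) to (394,178), with the pin at the left (258,175) and the sphere at the right (381,177). The torch is at (324,124).

```bash
python3 - <<'E'
from h import *
z=np.load("top1.npz");im,d,T=z["im"],z["d"],z["T"];m=manip.camera_model("top")
for n,uv,h in[("block",(264,246),.02),("vb",(320,250),.035),("ring",(372,252),.018),("sleeve",(431,246),.052),("brown",(455,240),.052),("torch",(323,123),.11),("blue",(229,256),.02),("tkey",(214,222),.015)]:
    print(n,onplane(m,T,uv,h)[0].round(3))
mask=((im.min(2)>135)*255).astype(np.uint8); mask[:150]=0;mask[200:]=0;mask[:,:235]=0;mask[:,400:]=0
c=max(cv2.findContours(mask,0,2)[0],key=cv2.contourArea)
b=cv2.boxPoints(cv2.minAreaRect(c)); P=onplane(m,T,b,.01); print(P.round(4),P.mean(0).round(4),[np.linalg.norm(P[i]-P[i-1]).round(3) for i in range(4)])
# look poses
o=manip.get_obs();q=o["orientation"]
print(R.from_quat(q).as_matrix().round(2).tolist(), np.array(manip.camera_model("wrist")["hand_eye"]).round(3).tolist(),manip.camera_model("wrist")["fx"])
for y in(.25,.05,-.15):
  for qq in ([1,0,0,0],[.7071,.7071,0,0],[.7071,-.7071,0,0]): print(y,qq,manip.inverse_kinematics([.5,y,.3],qq))
E
```

```text
block [0.443 0.241 0.02 ]
vb [0.434 0.07  0.035]
ring [ 0.429 -0.088  0.018]
sleeve [ 0.45  -0.259  0.052]
brown [ 0.468 -0.33   0.052]
torch [0.804 0.065 0.11 ]
blue [0.412 0.347 0.02 ]
tkey [0.515 0.397 0.015]
[[ 0.6271  0.3065  0.01  ]
 [ 0.6955  0.3071  0.01  ]
 [ 0.6929 -0.152   0.01  ]
 [ 0.6247 -0.1508  0.01  ]] [0.66   0.0777 0.01  ] [np.float64(0.457), np.float64(0.068), np.float64(0.459), np.float64(0.068)]
[[0.92, 0.39, -0.0], [0.39, -0.92, 0.0], [0.0, -0.0, -1.0]] [[0.001, -0.956, -0.293, 0.083], [1.0, 0.001, 0.0, 0.0], [-0.0, -0.293, 0.956, -0.17], [0.0, 0.0, 0.0, 1.0]] 326.83752690513296
0.25 [1, 0, 0, 0] [ 4.21955224e-01  5.87171746e-02  1.96062395e+00 -4.44089210e-16
  1.12225153e+00  1.99275155e+00]
0.25 [0.7071, 0.7071, 0, 0] [ 4.21955224e-01  5.87171746e-02  1.96062395e+00 -4.44089210e-16
  1.12225153e+00  4.21955224e-01]
0.25 [0.7071, -0.7071, 0, 0] [ 4.21955224e-01  5.87171746e-02  1.96062395e+00 -4.44089210e-16
  1.12225153e+00 -2.71963743e+00]
0.05 [1, 0, 0, 0] [ 5.32832874e-02 -4.36102194e-02  2.06376022e+00 -4.44089210e-16
  1.12144265e+00  1.62407961e+00]
0.05 [0.7071, 0.7071, 0, 0] [ 5.32832874e-02 -4.36102194e-02  2.06376022e+00 -4.44089210e-16
  1.12144265e+00  5.32832874e-02]
0.05 [0.7071, -0.7071, 0, 0] None
-0.15 [1, 0, 0, 0] [-3.36106333e-01 -7.59179310e-03  2.02870755e+00 -4.44089210e-16
  1.12047690e+00  1.23468999e+00]
-0.15 [0.7071, 0.7071, 0, 0] [-3.36106333e-01 -7.59179310e-03  2.02870755e+00 -4.44089210e-16
  1.12047690e+00 -3.36106333e-01]
-0.15 [0.7071, -0.7071, 0, 0] [-3.36106333e-01 -7.59179310e-03  2.02870755e+00 -4.44089210e-16
  1.12047690e+00  2.80548632e+00]
```

```bash
python3 - <<'E'
from h import *
ims=[]
for i,p in enumerate([[.49,-.17,.22],[.49,.15,.22],[.70,.078,.25]]):
    manip.goto(p,[1,0,0,0]); im,d,m,T=snap("wrist"); np.savez(f"w{i}.npz",im=im,d=d,T=T)
    P=cloud(d,m,T); np.save(f"P{i}.npy",P)
    print(i,manip.get_obs()["clock"],np.nanmedian(P[...,2]), (d>0).mean()); ims.append(im)
save(np.vstack(ims[:2])[:, :],"wa");
b=cv2.imread("pics/wa.png");cv2.imwrite("pics/wa.png",cv2.resize(b,(480,600)));save(ims[2],"wr")
E
```

```text
0 2.0417 6.432537855499687e-05 0.99608984375
1 3.3083 0.00011435006724636043 0.99593359375
2 4.2583 4.7422432429056194e-05 0.99596484375
```

View pics/wa.png

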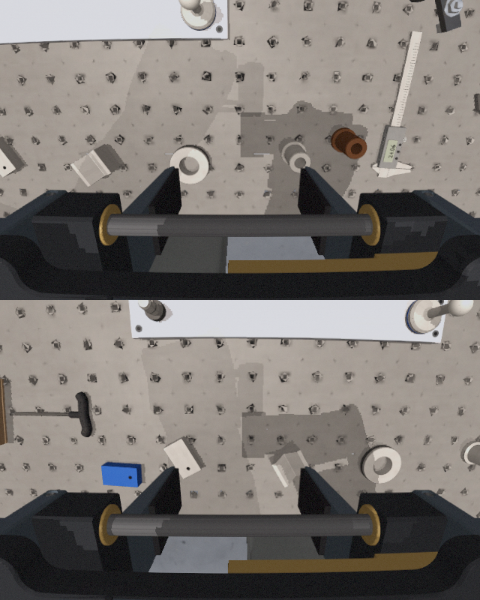

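View pics/wr.png

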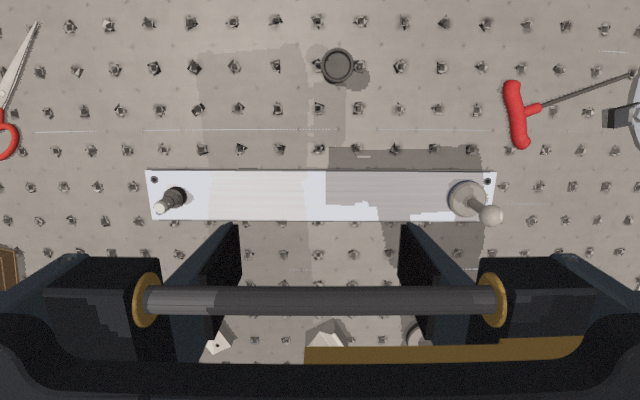

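The wrist views show all four pieces clear of each other. View 0 has the V-block, ring and sleeve; view 1 has the block. In the rail view the pin is at (170,198) and the sphere foot at (467,197). I'll segment the clusters by height in the depth cloud.

```bash
cat >> h.py <<'E'
def top_rect(P,c,zlo,zhi,r=.06):
    s=(P[...,2]>zlo)&(P[...,2]<zhi)&(np.hypot(P[...,0]-c[0],P[...,1]-c[1])<r)
    k=s.astype(np.uint8); n,l,st,_=cv2.connectedComponentsWithStats(k)
    if n<2: return None
    Q=P[l==1+np.argmax(st[1:,4])]
    xy=(Q[:,:2]*1000).astype(np.float32)
    rc=cv2.minAreaRect(xy); ci=cv2.minEnclosingCircle(xy)
    return len(Q),np.median(Q[:,2]).round(4),[np.round(x,1) for x in rc],[np.round(x,1) for x in ci]
E
python3 - <<'E'
from h import *
P=[np.load(f"P{i}.npy") for i in range(3)]
for n,i,c,a,b in[("block",1,(.443,.241),.016,.024),("block",0,(.443,.241),.016,.024),("vb top",0,(.434,.07),.031,.039),("vb all",0,(.434,.07),.006,.039),("vb1",1,(.434,.07),.006,.039),("ring",0,(.429,-.088),.014,.022),("ring",1,(.429,-.088),.014,.022),("sleeve top",0,(.45,-.259),.046,.057),("flange",0,(.45,-.259),.003,.057)]:
    print(n,i,top_rect(P[i],c,a,b,.055))
print("rail",top_rect(P[2],(.66,.078),.006,.014,.3))
print("torch",top_rect(P[2],(.804,.065),.10,.12,.05),"foot",top_rect(P[2],(.66,-.112),.012,.03,.04),"pin",top_rect(P[2],(.66,.268),.055,.07,.04),"ball",top_rect(P[2],(.66,-.112),.075,.1,.04))
Q=P[2]
E
```

```text
block 1 (1389, np.float64(0.0191), [array([442.4, 240.3]), array([60.5, 35.8]), np.float64(28.5)], [array([442.4, 240.2]), np.float64(34.2)])
block 0 (500, np.float64(0.0189), [array([432.7, 224.6]), array([29.9, 55.3]), np.float64(73.9)], [array([436.2, 236.7]), np.float64(27.7)])
vb top 0 (300, np.float64(0.0335), [array([421.,  84.]), array([45.7, 11.1]), np.float64(29.9)], [array([420.8,  84.6]), np.float64(23.1)])
vb all 0 (1889, np.float64(0.0259), [array([431.5,  66. ]), array([46. , 52.5]), np.float64(30.9)], [array([431.1,  65.7]), np.float64(33.9)])
vb1 1 (1561, np.float64(0.0255), [array([431.2,  66.7]), array([46.1, 50.2]), np.float64(30.2)], [array([431.5,  66.7]), np.float64(33.3)])
ring 0 (1408, np.float64(0.017), [array([430.8, -91.2]), array([63.8, 60.2]), np.float64(30.8)], [array([430. , -89.2]), np.float64(32.5)])
ring 1 (1458, np.float64(0.017), [array([430.1, -88.4]), array([63.5, 62.7]), np.float64(48.2)], [array([430. , -88.2]), np.float64(32.7)])
sleeve top 0 (474, np.float64(0.0508), [array([ 449.4, -259. ]), array([29.9, 32.9]), np.float64(35.1)], [array([ 
[... 182 characters left out ...]

rail (15935, np.float64(0.0091), [array([659.1,  76.3]), array([461. ,  71.8]), np.float64(89.7)], [array([663.6,  76. ]), np.float64(231.4)])
torch (898, np.float64(0.107), [array([811.2,  61.3]), array([29.1, 27.5]), np.float64(0.0)], [array([811.1,  61.8]), np.float64(14.7)]) foot (938, np.float64(0.0255), [array([ 659.1, -112.1]), array([44.6, 47.8]), np.float64(49.0)], [array([ 658.8, -113. ]), np.float64(24.3)]) pin (146, np.float64(0.0608), [array([661. , 264.8]), array([14.3, 14. ]), np.float64(88.1)], [array([660.4, 264.8]), np.float64(7.9)]) ball (427, np.float64(0.0884), [array([ 659.4, -112.4]), array([21.5, 24.4]), np.float64(62.0)], [array([ 659.7, -113.1]), np.float64(12.8)])
```

```bash
cat >> h.py <<'E'
def quat(a): return (R.from_euler("z",a,degrees=True)*R.from_euler("x",180,degrees=True)).as_quat()
def pick_place(src,a,zg,opn,dst,b,lift,rel,force=30,zs=.16):
    """src/dst xy, a/b tool yaw (deg), zg TCP height at grasp, lift = support height difference"""
    manip.command_gripper(opn); manip.goto([*src,zs],quat(a)); manip.move_l([*src,zg],feed=.15)
    manip.command_gripper(0.0,grip_force=force); g=manip.get_obs()["finger_gap"]
    manip.move_l([*src,zs],feed=.2); manip.goto([*dst,zs+.02],quat(b))
    print("gap",g,manip.get_obs()["finger_gap"])
    manip.move_l([*dst,zg+lift+.012],feed=.15)
    c=manip.move_l([*dst,zg+lift-.003],feed=.02,contact_N=6); o=manip.get_obs()
    print("contact",c,"dz",o["eef_pos"][2]-zg-lift,"F",o["ft_force"].round(1) if hasattr(o["ft_force"],"round") else o["ft_force"])
    manip.command_gripper(rel); manip.move_l([*dst,zs+.02],feed=.2)
    print("clock",manip.get_obs()["clock"])
RC=(.6595,.0767)
E
python3 - <<'E'
from h import *
for s,a in[((.4315,.0665),30),((.4424,.2403),28.5),((.430,-.0885),90),((.449,-.2598),90)]:
    for z in(.004,.16): print(manip.inverse_kinematics([*s,z],quat(a)) is not None,end=" ")
pick_place((.4315,.0665),30,.006,.080,(RC[0],RC[1]+.095),0,.010,.075)
E
```

```text
True True True True True True True True gap 0.04999304444570822 0.04996362215137995
contact True dz 0.00012600633866394553 F [-1.2 -0.7  6.3]
clock 12.7083
```

```bash
python3 - <<'E'
from h import *
pick_place((.4424,.2403),28.5,.004,.070,RC,90,.010,.060)
pick_place((.449,-.2598),90,.016,.070,(RC[0],RC[1]-.095),90,.010,.065)
manip.goto([.70,.078,.25],quat(0)); im,d,m,T=snap("wrist"); save(im,"wr2"); P=cloud(d,m,T)
print("block",top_rect(P,RC,.026,.034,.05)); print("vb",top_rect(P,(RC[0],RC[1]+.095),.016,.05,.05)); print("sl",top_rect(P,(RC[0],RC[1]-.095),.056,.068,.045))
E
```

```text
gap 0.03496402593764305 0.03507700210172287
contact True dz 7.142600844960503e-06 F [-0.4 -1.9  5.5]
clock 21.3083
gap 0.03680002599574995 0.03674128413279605
contact True dz 0.0001394287945152336 F [-0.5 -0.1  6.4]
clock 30.2083
block (1284, np.float64(0.029), [array([659.8,  76.2]), array([60. , 35.4]), np.float64(89.7)], [array([660. ,  76.1]), np.float64(34.0)])
vb (1719, np.float64(0.0365), [array([659.3, 170.8]), array([50.7, 45.6]), np.float64(90.0)], [array([659.4, 170.9]), np.float64(33.5)])
sl (484, np.float64(0.0609), [array([659.7, -18.2]), array([32.2, 32.4]), np.float64(7.2)], [array([659.5, -18.5]), np.float64(16.6)])
```

View pics/wr2.png

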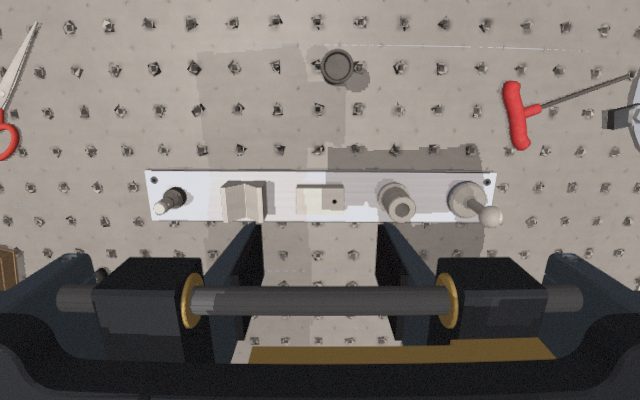

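The picture shows V-block (243,203), block (320,198) and sleeve (397,200), all upright on the rail and on target. Only the ring is left.

```bash
python3 - <<'E'
from h import *
pick_place((.430,-.0885),90,.004,.089,(.6598,.0763),90,.030,.085)
manip.goto([.70,.078,.25],quat(0)); im,d,m,T=snap("wrist"); save(im,"wr3"); P=cloud(d,m,T)
print("ring",top_rect(P,RC,.044,.052,.05)); print("vb",top_rect(P,(RC[0],RC[1]+.095),.016,.05,.045)); print("sl",top_rect(P,(RC[0],RC[1]-.095),.056,.068,.045))
E
```

```text
gap 0.06406608903987059 0.06424891742239938
contact True dz 0.00025740961550676025 F [-1.4 -0.2  6.9]
clock 40.7417
ring (1601, np.float64(0.0471), [array([659.9,  76. ]), array([62.8, 63.8]), np.float64(46.8)], [array([659.7,  75.6]), np.float64(32.1)])
vb (1714, np.float64(0.0364), [array([659.3, 170.8]), array([45.6, 50.6]), np.float64(0.2)], [array([659.5, 170.5]), np.float64(33.2)])
sl (484, np.float64(0.0608), [array([659.9, -18.3]), array([31.2, 32.6]), np.float64(5.6)], [array([659.3, -18.5]), np.float64(16.7)])
```

View pics/wr3.png

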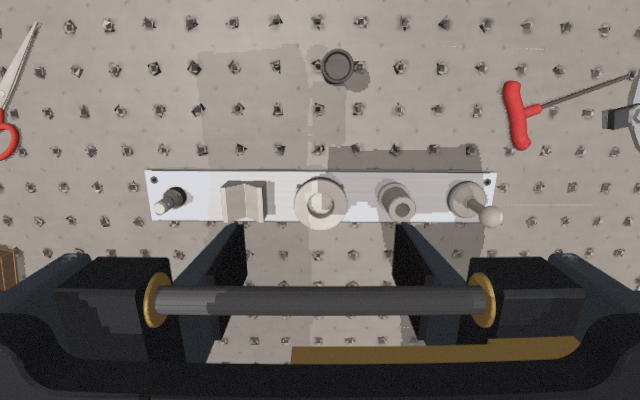

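The ring lies flat and centred on the block at (320,203). The V-block (243,203) and sleeve (397,200) are unchanged, and the torch at (338,67) has not moved.

```bash
python3 -c "
from rig import manip
manip.sleep(.5); print(manip.hand_in())"
```

```text
the job is handed in; nothing more can be done
None
```

The job is handed in at about 41 s on the robot's clock: the last wrist view showed block, ring, sleeve and V-block upright on the rail within about 2 mm of target, and the torch and T-handle key were left alone; no verdict was returned.

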